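# Hang the work lamp on its keyhole stud

### The arm

A 7-joint arm with a two-finger parallel gripper is mounted at the origin on the work surface. World frame = base frame: x ahead of the robot, y to its left, z up, the work surface at z = 0. Lengths are in m, angles in rad, forces in N, time in s.
With the tool pointing down it reaches from about 0.4 to 0.85 m from the base axis. Payload 10.4 kg.
Tool frame: the origin (TCP) lies midway between the tips of the shut fingers; the grasp point (between the pads) lies bot.tcp_to_grasp behind it (bot.tcp_to_grasp is the distance from the TCP to the grasp point, in m); x points along the fingers, z is the direction in which the jaws open and shut, and the axes are right-handed (so a half turn about x gives the same grasp; the last joint's range is limited). The gripper opens to 87 mm and grips with 3 to 60 N. Pads are 19 mm wide; open, the fingers measure 117 mm over their backs; the gripper's body (75 mm by 190 mm) begins 51 mm behind the grasp point.
Start: joints at [1.24, 0.332, -0.065, 1.46, 0.022, 1.35, -0.088], TCP at [0.189, -0.596, 0.223] pointing down, gripper open.
Joint ranges: [-2.6, 2.6], [-0.5, 2.12], [-1.47, 1.34], [0.16, 2.42], [-1.27, 4.41], [0.06, 2.06], [-2.6, 2.6]. Speed limits (rad/s): [2.22, 2.22, 2.79, 2.79, 3.14, 3.14, 3.14].

### API

Orientations are given as [roll, pitch, yaw] about the fixed x, y, z axes, in that order (R = Rz(yaw) Ry(pitch) Rx(roll)).
In Python, from rig import bot, camera, get_calibration, sign_off, nets gives the robot as it stands.
- The arm moves only by the tool apply_moves, never from a script. Its argument "commands" is a list that holds one entry, the list of rows, each a list of 7 numbers: the turn, a rotation vector about the tool's x, y, z in degrees, then the shift along the tool's x, y, z in cm, then the opening, from 0 (shut) to 1 (fully open). A call has 1 to 10 rows; each row is the pose to reach, as a shift and turn from the pose measured when the call began, along the tool's axes at that moment; what a row does not reach only later rows make up. A row lasts 1/12 s, in which the tool goes at most 41.7 mm and 7.16 degrees, less where a joint would pass 70% of its speed; a pose out of reach is approached as far as the arm can. A call with a gripper value outside its range is refused whole. The fingers move at their own pace and stop on an object; "newtons" is the grip in N (left out, the last holds). Time passes only in rows, so rows that repeat a pose let the fingers close. It gives the time, the measured TCP pose, the force and the opening at its end, in the units of the state.
- bot.get_state(): the state, without advancing time (a new reading comes with each control period).
- camera(name): name is "scene" or "side" or "wrist"; returns (picture, depth): 420x560x3 uint8, red, green, blue; 420x560 float32, m along the optical axis (not along the pixel's ray), 0 where there is no reading.
- get_calibration(name): a dict with "fx", "fy", "cx", "cy" (pixels), "R" (3x3) and "t" (3): a world point X has camera coordinates R X + t. Camera axes: x right, y down, z forward; pixel columns grow to the right and rows downward; lengths in m; the calibration is good to about 2 mm. A picture is of the moment at which its call begins: read the wrist's pose just before it. get_calibration takes no time and is no camera call; for the wrist camera it gives the pose at the moment of the call.
- sign_off(): hands the job in, once; it reports no verdict.
Trained networks look in the newest picture that a camera, given by its name, has taken for a name from the list of things; names that differ only in an ending like _2 or _b are one class to them, and where a whole thing is asked for, a point or a joint stands for the part that bears it (a point fixed in the world has none). Each returns a list of dicts, best first, with "p" (0 to 1); they miss things now and then, are a little off and sometimes report something else, mostly with a low value. They report only what shows in the picture. A call takes as long as a camera call. They do not tell look-alikes from the thing itself.
- nets.recognise(thing, camera): "pixel" ([column, row] in pixels, amid what is visible of it).
The state is a dict: "t": time; "qpos": joint angles; "qvel": joint speeds; "tau": joint torques, N m; "eef_pos": TCP position; "tool_rot": TCP orientation; "force": force on the tool from outside, world axes, zero at the start; "torque": the same for the moment, N m; "width": finger opening in m.
Only numpy, scipy, OpenCV 4.12 (cv2) and the standard library are available. Lean on these libraries where they do the work, as an engineer would, in place of code of your own. Each camera call takes 0.05 s, during which the arm holds its last target.

### The job

Hang the work lamp on the green stand: take it by its red handle, slip the wide part of the keyhole in its back plate over the headed stud, press it back against the sprung rubber pad and slide it down until the stud sits at the very top of the slot, then let go so that it hangs upright and locked behind the stud's head. The stud may be clamped anywhere along its short rail, so find it by feel; be gentle, pressing the lamp on the stand with 30 N at the most, and leave everything else on the bench where it is.

Things in the scene. Friction and masses are not known exactly. Their poses are not given: they have to be found in the camera images.
- lamp_grip (a point): Centre of the upright grip bar of the work lamp's red D-handle: grasp here from above, fingers closing along y. It is 97.5 mm above the lamp's underside; the bar is 14 mm thick along y, 16 mm along x and reaches 43 mm down and 39 mm up from here. Legs at both ends join it to the back plate. Lamp axes (all its points): z up, x out through the back plate's back, y sideways. Lamp 0.36 to 0.54 kg.
- lamp_plate (a point): Middle of the flat back face of the lamp's white back plate, 70 mm above the lamp's underside, 50 mm along x from lamp_grip. The plate is 5 mm thick, 100 mm wide, 140 mm tall. The lamp stands upright on the grey lamp housing at its bottom, 100 mm wide, 75 mm deep (from the back face forward) and 40 mm tall. Axes as lamp_grip.
- lamp_hole (a point): Centre of the wide (lower) part of the keyhole, on the back face of the plate, 85 mm above the lamp's underside: from lamp_grip +50 mm along x, 0 along y, -12.5 mm along z. It is 17.5 mm wide and 19 mm tall with bevelled corners. From its top a slot 9.5 mm wide runs straight up. Axes as lamp_grip.
- lamp_seat (a point): Where the stud's axis lies in the keyhole when the lamp is fully home (shank against the top end of the slot): on the back face of the plate, 24 mm straight above lamp_hole. Axes as lamp_grip.
- rail_mid (a point): Middle of the short level rail on the front face of the stand (fixed green panel 240 mm wide, 222 mm tall), 185 mm above the bench. Axes: z up, x into the panel (its front faces -x), y along the rail. The steel stud stands out towards -x exactly at this height, clamped firmly anywhere from -24 to +24 mm in y from here: that place is not measured, look or feel for it.
- head_line (a point): Point 18 mm off the panel face in front of rail_mid (same axes), level with the front of the stud's head. The brass head is 14 mm in diameter, 4 mm thick, its back 14 mm off the face; the shank is 7 mm in diameter. If the head misses the wide hole, the plate's back stops here; if the head is in the hole, the plate goes on 6 mm to the pad.
- pad_front (a point): Middle of the front of the sprung rubber pad, level with the rail (axes as rail_mid): two level strips 110 mm wide, 20 to 32 mm above and below the rail, 12 mm off the panel face at rest. It gives up to 7 mm in +x, pushing back 4 N at once and 0.8 N more per mm. The plate passes behind the head once the pad is in 3 to 7 mm; let go when home, the pad clamps the plate to the head with 6 N.
- spray_can: Red spray can, 54 mm in diameter, 150 mm tall; origin at its underside. A bystander: leave it alone.
- screw_jar: Glass jar with steel lid, 68 mm in diameter, 90 mm tall; origin at its underside. A bystander: leave it alone.
- oil_bottle: Bottle with blue cap, 64 mm in diameter, 140 mm tall; origin at its underside. A bystander: leave it alone.
- wrench: Steel wrench lying flat on the bench; origin at its underside. A bystander: leave it alone.
- screwdriver: Green-handled screwdriver lying on the bench; origin at its underside. A bystander: leave it alone.
- tape: Grey roll 90 mm in diameter, 25 mm tall, lying flat; origin at its underside. A bystander: leave it alone.
- parts_tray: Blue open tray, 100 by 140 mm, 35 mm tall; origin at its underside. A bystander: leave it alone.
Not all that is in view belongs to the job. What is shaped like the part that bears lamp_grip but pink or purple is not meant.

How it is judged:
By the outcome, as a careful person would: the job done as asked, in the order asked, and still so for the second after the job is handed in, with the robot touching nothing.
It also fails if it takes over 72 s, if anything falls off the work surface, if the arm or the gripper's body presses on something with over 40 N, if the wrist force passes 120 N, or if a joint passes its speed limit or range.

## Working session

There is one attempt and no reset: what is moved stays moved. The work goes in short steps, Python scripts to look and compute and a tool call to move; the robot and the scene stay as the last step left them, time stands still between calls to the robot, and variables do not carry over. Pictures are saved under pics/ and viewed, and the job is handed in when it is done.

Besides the shell and the picture viewer there is one more tool, called after "Emit:" as name(argument=value, ...), one argument or row to a line, values as JSON. apply_moves: Moves the arm, as the interface text tells. Its arguments: {"type":"object","properties":{"commands":{"type":"array"},"newtons":{"type":"number"}},"required":["commands"]}

```bash
ls; mkdir -p pics; python3 - <<'E'
from rig import bot,camera,get_calibration,nets
import cv2,numpy as np
s=bot.get_state();print(s, bot.tcp_to_grasp)
for c in("scene","side"):
    p,d=camera(c);cv2.imwrite(f"pics/{c}0.png",p[:,:,::-1]);np.save(f"pics/{c}0.npy",d)
    k=get_calibration(c);print(c,k)
E
```

```text
pics
{'t': 0.0, 'qpos': array([ 1.24038388,  0.33283554, -0.06469218,  1.46094018,  0.02159752,
        1.34990168, -0.08847837]), 'qvel': array([-0.00077416, -0.00081894, -0.00093291,  0.00188901,  0.00271073,
       -0.00142654, -0.00036482]), 'tau': array([ 3.03661345e-04, -6.23259902e+01,  2.48972053e-02, -3.89903498e+01,
       -6.13070838e-02,  3.96666618e-02,  1.17115678e-04]), 'eef_pos': array([ 0.1892324 , -0.59525823,  0.22177715]), 'tool_rot': array([-3.09433963,  1.56940692,  1.92589646]), 'force': array([ 0.82593489,  0.31623669, -0.23902909]), 'torque': array([ 0.00376126, -0.00380804, -0.04064469]), 'width': 0.08679536528382605} 0.0187
scene {'fx': 471.22800932770184, 'fy': 471.22800932770184, 'cx': 284.47182364625644, 'cy': 213.13978804292475, 'R': array([[-0.39006109,  0.92067505,  0.01448413],
       [ 0.63932465,  0.28211515, -0.71531464],
       [-0.66265853, -0.26975635, -0.6986524 ]]), 't': array([ 0.12796265, -0.2329127 ,  1.61904013])}
side {'fx': 403.3958215111224, 'fy': 403.3958215111224, 'cx': 283.27228716247583, 'cy': 204.895914844027, 'R': array([[ 0.99924454, -0.03877298,  0.00264635],
       [-0.0246531 , -0.68504514, -0.72808336],
       [ 0.03004284,  0.72746809, -0.68548349]]), 't': array([-0.48763338,  0.14016602,  0.99391596])}
```

View pics/scene0.png

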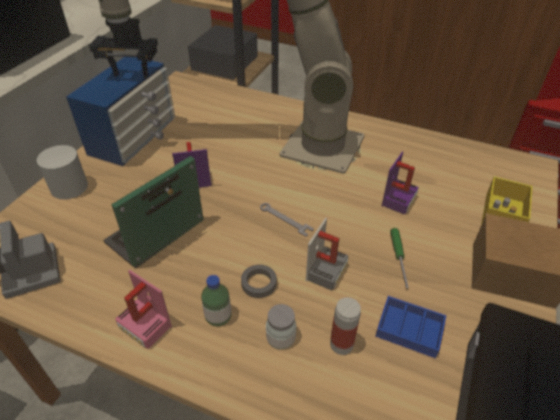

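View pics/side0.png

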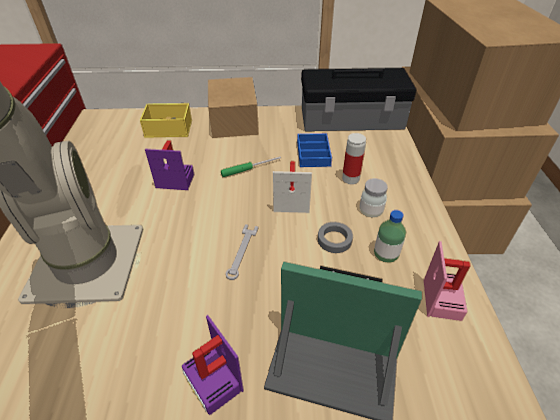

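```bash
cat > h.py <<'E'
from rig import bot,camera,get_calibration,nets
import cv2,numpy as np
from scipy.spatial.transform import Rotation as Ro
def pts(d,k,mask=None):
    v,u=np.mgrid[:d.shape[0],:d.shape[1]]
    P=np.stack([(u-k['cx'])/k['fx']*d,(v-k['cy'])/k['fy']*d,d],-1)
    return (P-k['t'])@k['R']
def proj(X,k):
    c=np.asarray(X)@k['R'].T+k['t'];return np.stack([c[...,0]/c[...,2]*k['fx']+k['cx'],c[...,1]/c[...,2]*k['fy']+k['cy']],-1)
def crop(name,p,u0,v0,u1,v1,s):
    cv2.imwrite(name,cv2.resize(p[v0:v1,u0:u1,::-1],None,fx=s,fy=s,interpolation=cv2.INTER_CUBIC))
E
python3 - <<'E'
from h import *
for c in("scene","side"):
    p=cv2.imread(f"pics/{c}0.png")[:,:,::-1];d=np.load(f"pics/{c}0.npy");k=get_calibration(c)
    print(c,'cam',-k['R'].T@k['t'])
    P=pts(d,k)
    L=[('panel',(150,205)),('panel2',(185,190)),('plate',(318,245)),('handle',(330,243)),('table',(350,200))] if c=="scene" else [('panelback',(340,300)),('panelback2',(390,320)),('plate',(292,200)),('plate2',(280,185)),('table',(100,150))]
    for n,(u,v) in L: print(n,P[v,u])
    for t in ('lamp_grip','lamp_plate','lamp_hole','rail_mid','head_line','pad_front'):
        print(t,[(r['pixel'],round(r['p'],2),P[int(r['pixel'][1]),int(r['pixel'][0])].round(3)) for r in nets.recognise(t,c)[:4]])
p=cv2.imread("pics/scene0.png")[:,:,::-1]
crop('pics/a1.png',p,95,150,225,270,5);crop('pics/a2.png',p,280,210,370,300,6)
E
```

```text
scene cam [1.27169084 0.38464253 0.96268699]
panel [ 0.62168024 -0.23643308  0.1646914 ]
panel2 [ 0.51827901 -0.2040265   0.14169555]
plate [0.50571411 0.16547807 0.07977705]
handle [1.27169084 0.38464253 0.96268699]
table [0.227926   0.17212493 0.00136685]
lamp_grip [([199.3, 160.3], 0.95, array([ 0.354, -0.263,  0.105])), ([399.0, 192.4], 0.93, array([0.176, 0.303, 0.038])), ([142.6, 315.7], 0.73, array([ 0.842, -0.13 ,  0.057])), ([324.2, 260.9], 0.72, array([0.523, 0.19 , 0.052]))]
lamp_plate [([201.2, 163.2], 0.98, array([ 0.355, -0.257,  0.096])), ([328.0, 261.8], 0.85, array([0.522, 0.2  , 0.052])), ([144.3, 315.7], 0.71, array([ 0.836, -0.131,  0.048])), ([400.1, 191.3], 0.7, array([0.174, 0.305, 0.042]))]
lamp_hole [([143.2, 317.2], 0.84, array([ 0.836, -0.136,  0.036])), ([322.5, 263.5], 0.77, array([0.524, 0.186, 0.039])), ([201.2, 160.3], 0.77, array([ 0.347, -0.261,  0.101])), ([398.3, 188.9], 0.64, array([0.176, 0.297, 0.052]))]
rail_mid [([158.6, 211.5], 0.76, array([ 0.608, -0.229,  0.135]))]
head_line [([320.5, 263.0], 0.72, array([0.524, 0.181, 0.037])), ([156.6, 21
[... 583 characters left out ...]
ray([0.174, 0.269, 0.073])), ([214.2, 371.6], 0.6, array([ 0.346, -0.304,  0.04 ]))]
lamp_plate [([212.8, 371.9], 0.72, array([ 0.345, -0.313,  0.058])), ([444.9, 291.5], 0.68, array([ 0.836, -0.144,  0.04 ])), ([172.1, 165.9], 0.58, array([0.186, 0.265, 0.09 ]))]
lamp_hole [([445.6, 287.7], 0.92, array([ 0.834, -0.144,  0.055])), ([213.2, 373.7], 0.84, array([ 0.345, -0.308,  0.04 ])), ([291.9, 190.6], 0.69, array([0.516, 0.177, 0.064])), ([173.1, 168.6], 0.58, array([0.187, 0.265, 0.08 ]))]
rail_mid [([345.0, 337.8], 0.95, array([ 0.601, -0.248,  0.046]))]
head_line [([342.3, 336.4], 0.56, array([ 0.595, -0.247,  0.049]))]
pad_front [([352.1, 271.4], 0.47, array([ 0.652, -0.052, -0.   ]))]
```

```bash
ls pics
```

```text
a1.png
a2.png
scene0.npy
scene0.png
side0.npy
side0.png
```

View pics/a1.png

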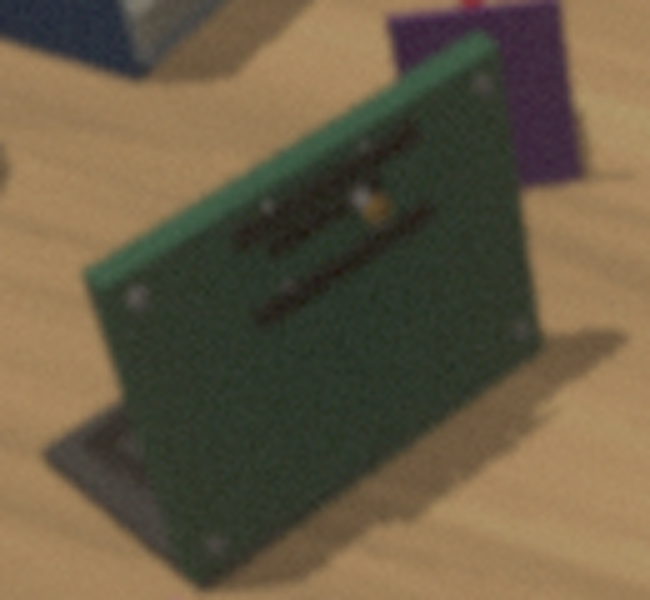

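View pics/a2.png

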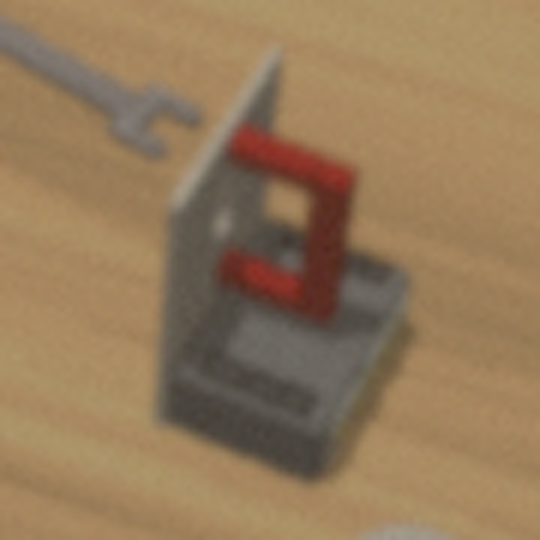

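```bash
python3 - <<'E'
from h import *
def fit(P):
    for _ in range(4):
        c=np.median(P,0) if _==0 else P.mean(0)
        n=np.linalg.svd(P-c,full_matrices=False)[2][2]; r=(P-c)@n
        P=P[abs(r)<max(0.004,1.5*np.std(r))] if _<2 else P[abs(r)<.004]
    return n,c,len(P),P
for c in("scene","side"):
    p=cv2.imread(f"pics/{c}0.png")[:,:,::-1].astype(int);d=np.load(f"pics/{c}0.npy");k=get_calibration(c)
    P=pts(d,k)
    g=(p[:,:,1]>p[:,:,0]+8)&(p[:,:,1]>p[:,:,2]+5)&(d>0)
    m=g&(P[...,0]>.4)&(P[...,0]<.8)&(P[...,1]>-.4)&(P[...,1]<-.1)&(P[...,2]>.03)&(P[...,2]<.25)
    n,cc,N,Q=fit(P[m]);print(c,'panel',n,cc,N,'yaw',np.degrees(np.arctan2(n[1],n[0])))
    t=np.array([-n[1],n[0],0]);t/=np.linalg.norm(t)
    s=(Q-cc)@t;print('  extents',np.percentile(s,[0.3,1,50,99,99.7]),'z',np.percentile(Q[:,2],[.3,1,99,99.7]))
    w=(P[...,0]>.44)&(P[...,0]<.57)&(P[...,1]>.1)&(P[...,1]<.26)&(P[...,2]>.05)&(P[...,2]<.16)&(d>0)
    w&=(abs(p[:,:,0]-p[:,:,2])<50)
    n,cc,N,Q=fit(P[w]);print(c,'plate',n,cc,N,'yaw',np.degrees(np.arctan2(n[1],n[0])))
    t=np.array([-n[1],n[0],0]);t/=np.linalg.norm(t)
    s=(Q-cc)@t;print('  extents',np.percentile(s,[0.3,1,50,99,99.7]),t,'z',np.percentile(Q[:,2],[.3,1,99,99.7]))
    r=(p[:,:,0]>p[:,:,1]+60)&(P[...,0]>.40)&(P[...,0]<.6)&(P[...,1]>.12)&(P[...,1]<.3)&(P[...,2]>.03)&(d>0)
    print('red',r.sum(),np.median(P[r],0),P[r].min(0),P[r].max(0))
E
```

```text
scene panel [-0.30021814 -0.95382433 -0.00939234] [ 0.60541825 -0.22959159  0.13287633] 1707 yaw -107.47150122180884
  extents [-0.12699408 -0.12046868  0.00485222  0.10411034  0.10502921] z [0.03182114 0.03477964 0.22209724 0.22305146]
scene plate [0.08630068 0.99611025 0.01779247] [0.52379026 0.16394045 0.10081896] 395 yaw 85.04839125556252
  extents [-0.04245461 -0.04144188 -0.00428986  0.05844535  0.06011378] [-0.99626795  0.08631434  0.        ] z [0.05040659 0.05117359 0.1411363  0.14201578]
red 130 [0.51775846 0.19003062 0.13422139] [0.5068354  0.16759383 0.05639424] [0.5259218  0.21641743 0.13933749]
side panel [-0.30030746 -0.95383992  0.00219737] [ 0.5910563  -0.24531045  0.141022  ] 7494 yaw -107.47611459821145
  extents [-0.12160076 -0.1195287   0.00161225  0.11361757  0.1150295 ] z [0.03084965 0.03294116 0.22288577 0.22385782]
side plate [-7.74552576e-02 -9.96995744e-01 -4.11008090e-04] [0.5160346  0.15816778 0.09805253] 980 yaw -94.44230911403037
  extents [-0.04970598 -0.04926699  0.00015276  0.04918834  0.04972159] [ 0.99699583 -0.07745526  0.        ] z [0.05054424 0.05122135 0.14122292 0.14171495]
red 83 [0.51841997 0.18967914 0.13588512] [0.51135173 0.16444118 0.05935739] [0.52449381 0.21290849 0.14091321]
```

```bash
cat >> h.py <<'E'
def yawx(deg): 
    a=np.radians(deg);return np.array([np.cos(a),np.sin(a),0])
def target(xg,yawdeg,sgn=1):
    # grasp pos (world) with lamp x yaw ; returns TCP pos and R
    x=np.array([0,0,-1.]);a=yawx(yawdeg);z=sgn*np.array([-a[1],a[0],0]);y=np.cross(z,x)
    R=np.stack([x,y,z],1);return np.asarray(xg)+x*bot.tcp_to_grasp,R
def rel(pos,R):
    s=bot.get_state();R0=Ro.from_euler('xyz',s['tool_rot']).as_matrix()
    return np.degrees(Ro.from_matrix(R0.T@R).as_rotvec()).round(2),(R0.T@(pos-s['eef_pos'])*100).round(3)
E
python3 - <<'E'
from h import *
s=bot.get_state();R0=Ro.from_euler('xyz',s['tool_rot']).as_matrix();print(R0.round(3))
for sg in(1,-1):print(rel(*target([.5199,.208,.1475],-94.45,sg)))
k=get_calibration('scene');C=-k['R'].T@k['t']
n=np.array([.3003,.9538,0]);t=np.array([.9538,-.3003,0])
for px in [(170,191.4),(168,190)]:
    ray=k['R'].T@np.array([(px[0]-k['cx'])/k['fx'],(px[1]-k['cy'])/k['fy'],1])
    X=C+ray*((-.0372+.018)-C@n)/(ray@n);print(X,X@t-.6355)
d=np.load('pics/scene0.npy');P=pts(d,k)
for v in range(186,197):print([ (int(1000*(P[v,u]@n+.0372)),) for u in range(162,178)])
for o in('spray_can','oil_bottle','screw_jar','tape'):
  for c in('scene','side'):
    dd=pts(np.load(f'pics/{c}0.npy'),get_calibration(c));print(o,c,[(r['pixel'],r['p'],dd[int(r['pixel'][1]),int(r['pixel'][0])].round(3)) for r in nets.recognise(o,c)[:2]])
E
```

```text
[[ 0.     0.953  0.303]
 [-0.     0.303 -0.953]
 [-1.     0.     0.   ]]
(array([-67.92,   0.  ,  -0.  ]), array([  9.374,  55.845, -66.573]))
(array([112.08,  -0.  ,  -0.  ]), array([  9.374,  55.845, -66.573]))
[ 0.57911727 -0.20246269  0.18690753] -0.022338396665108395
[ 0.58361234 -0.20387795  0.19463316] -0.017626001285469872
[(14,), (9,), (10,), (11,), (12,), (-1,), (4,), (0,), (1,), (0,), (-2,), (-1,), (1,), (-1,), (2,), (3,)]
[(12,), (10,), (11,), (1,), (-1,), (1,), (1,), (3,), (-2,), (2,), (0,), (1,), (0,), (0,), (0,), (1,)]
[(14,), (-1,), (0,), (2,), (4,), (4,), (3,), (3,), (0,), (0,), (0,), (0,), (-2,), (1,), (0,), (1,)]
[(-2,), (4,), (0,), (1,), (3,), (7,), (9,), (1,), (-1,), (-1,), (-1,), (3,), (1,), (0,), (2,), (-1,)]
[(0,), (3,), (0,), (4,), (5,), (9,), (7,), (16,), (16,), (17,), (17,), (0,), (0,), (-1,), (0,), (1,)]
[(-1,), (1,), (1,), (1,), (1,), (10,), (16,), (18,), (18,), (16,), (19,), (0,), (5,), (0,), (-1,), (1,)]
[(0,), (1,), (0,), (0,), (-2,), (0,), (17,), (17,), (19,), (18,), (19,), (1,), (0,), (-1,), (2,), (10,)]
[(1,), (0,), (0,), (0,), (0,), (-1,), (18,), (
[... 289 characters left out ...]
-1,), (2,), (1,), (2,), (-1,), (7,), (9,), (9,), (12,), (12,), (11,), (11,), (12,)]
spray_can scene [([345.2, 324.4], 0.89, array([0.729, 0.303, 0.129]))]
spray_can side [([353.9, 157.6], 0.56, array([0.696, 0.272, 0.1  ]))]
oil_bottle scene [([216.1, 303.7], 0.76, array([0.768, 0.021, 0.092])), ([319.5, 261.6], 0.33, array([0.52 , 0.176, 0.039]))]
oil_bottle side [([391.1, 237.1], 0.89, array([ 0.737, -0.026,  0.09 ]))]
screw_jar scene [([281.2, 327.9], 0.96, array([0.765, 0.176, 0.089])), ([156.8, 213.8], 0.5, array([ 0.615, -0.23 ,  0.134]))]
screw_jar side [([374.8, 196.5], 0.81, array([0.733, 0.136, 0.072]))]
tape scene [([260.0, 272.7], 0.98, array([0.592, 0.044, 0.01 ]))]
tape side []
```

```bash
python3 - <<'E'
from h import *
k=get_calibration('wrist');s=bot.get_state();R0=Ro.from_euler('xyz',s['tool_rot']).as_matrix()
C=-k['R'].T@k['t'];print(k['fx'],C,'cam in tool',R0.T@(C-s['eef_pos']),'axes in tool\n',(k['R']@R0).round(3))
k=get_calibration('scene');P=pts(np.load('pics/scene0.npy'),k)
n=np.array([.3003,.9538,0]);t=np.array([.9538,-.3003,0])
m=np.zeros(P.shape[:2],bool);m[188:196,166:174]=1;m&=(P@n+.0372>.0145)&(P@n+.0372<.022)
print(P[m].mean(0),P[m].mean(0)@t-.6355)
print(rel(*target([.61,-.11,.40],-107.47)))
E
```

```text
339.3437682021109 [ 0.25258068 -0.57528567  0.38471841] cam in tool [-0.16215098  0.06640609 -0.0002265 ] axes in tool
 [[-0.001  0.     1.   ]
 [-0.241 -0.97  -0.   ]
 [ 0.97  -0.241  0.001]]
[ 0.57940585 -0.20225421  0.18553864] -0.022125764090178968
(array([-54.89,   0.  ,  -0.  ]), array([-15.873,  54.799, -33.536]))
```

```bash
python3 - <<'E'
from h import *
p,R=target([.594,-.163,.26],-107.47); p[2]=.26;print(rel(p,R))
E
```

```text
(array([-54.89,   0.  ,  -0.  ]), array([ -3.743,  51.668, -28.97 ]))
```

Emit:
apply_moves(
  commands=[
    [[0, 0, 0, -4, 0, 0, 1], [0, 0, 0, -8, 0, 0, 1], [-5, 0, 0, -12, 3, -2, 1], [-10, 0, 0, -13, 7, -4, 1], [-15, 0, 0, -13, 11, -6, 1], [-20, 0, 0, -13, 14.5, -8, 1], [-25, 0, 0, -13, 18, -10, 1], [-30, 0, 0, -13, 21.5, -12, 1], [-35, 0, 0, -13, 25, -14, 1], [-38, 0, 0, -13, 28, -16, 1]],
  ],
)

```text
t: 1.93
eef_pos: [0.4052, -0.3611, 0.3528]
tool_rot: [-0.421, 1.57, -1.016]
force: [1.1, -0.6, -0.4]
width: 0.087
```

```bash
python3 - <<'E'
from h import *
p,R=target([.594,-.163,.26],-107.47); p[2]=.26;print(rel(p,R))
E
```

```text
(array([-16.62,   0.03,   0.02]), array([ 9.272, 26.994,  4.528]))
```

Emit:
apply_moves(
  commands=[
    [[-3, 0, 0, 0, 4, 0.6, 1], [-6, 0, 0, 0, 8, 1.3, 1], [-9, 0, 0, 0, 12, 2, 1], [-12, 0, 0, 0, 16, 2.6, 1], [-15, 0, 0, 0, 20, 3.3, 1], [-16.6, 0, 0, 0, 24, 4, 1], [-16.6, 0, 0, 2, 27, 4.5, 1], [-16.6, 0, 0, 6, 27, 4.5, 1], [-16.6, 0, 0, 9.3, 27, 4.5, 1], [-16.6, 0, 0, 9.3, 27, 4.5, 1]],
  ],
)

```text
t: 2.77
eef_pos: [0.5911, -0.162, 0.2527]
tool_rot: [-3.037, 1.561, 2.942]
force: [-1.2, -0.4, -0.9]
width: 0.0867
```

```bash
python3 - <<'E'
from h import *
k=get_calibration('wrist');s=bot.get_state();print(s['eef_pos'],s['tool_rot'])
p,d=camera('wrist');cv2.imwrite('pics/w1.png',p[:,:,::-1]);np.save('pics/w1.npy',d)
import pickle;pickle.dump(k,open('pics/w1.pkl','wb'))
n=np.array([.3003,.9538,0]);t=np.array([.9538,-.3003,0])
uv=proj(np.array([.5794,-.2023,.1855]),k);print(uv)
u,v=map(int,uv);crop('pics/w1c.png',p,max(u-60,0),max(v-50,0),u+60,v+50,6)
print(max(u-60,0),max(v-50,0))
print(nets.recognise('head_line','wrist')[:2],nets.recognise('rail_mid','wrist')[:2])
E
```

```text
[ 0.5911009  -0.16200037  0.2526807 ] [-3.03660535  1.56107524  2.94248162]
[273.32769596 276.42708528]
213 226
[{'pixel': [270.1, 296.3], 'p': 0.91}] [{'pixel': [269.3, 293.9], 'p': 0.82}]
```

View pics/w1.png

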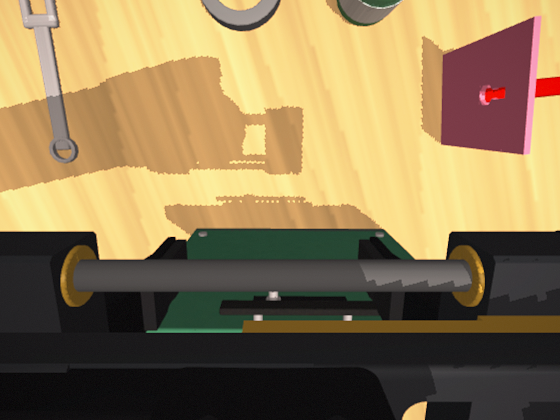

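View pics/w1c.png

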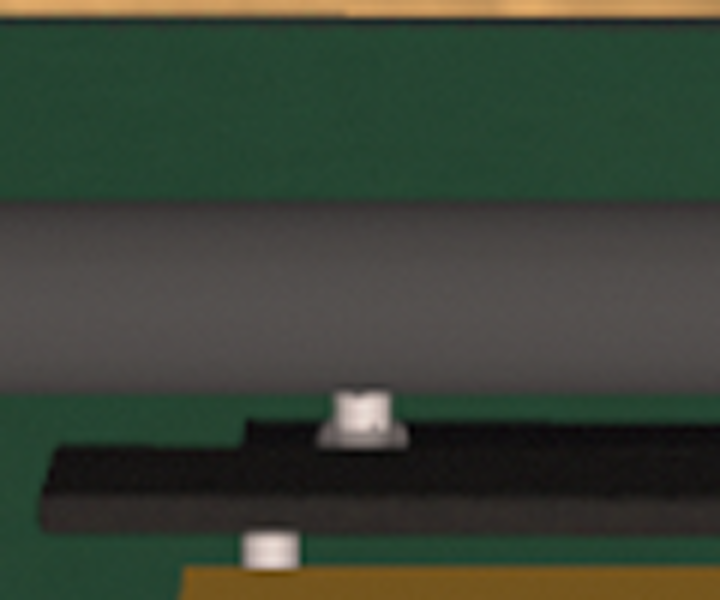

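```bash
python3 - <<'E'
from h import *
import pickle
k=pickle.load(open('pics/w1.pkl','rb'));C=-k['R'].T@k['t'];d=np.load('pics/w1.npy')
n=np.array([.3003,.9538,0]);t=np.array([.9538,-.3003,0])
P=pts(d,k)
def show(u,v):
    X=P[int(v),int(u)];print((u,v),'t',X@t-.6355,'n',X@n+.0372,'z',X[2])
for u in(270,273,276):show(u,295)
for u in (258,347):show(u,318)
for u in range(150,420,15):show(u,305)
# panel edges in t: green at v=240
p=cv2.imread('pics/w1.png')
v=240
for v in (300,328):
  N=P[v]@n+.0372;Z=P[v][:,2]
  ok=(abs(N)<.006)&(Z>.03);uu=np.where(ok)[0];print(v,uu.min(),uu.max(),P[v,uu.min()]@t-.6355,P[v,uu.max()]@t-.6355,np.median(N[ok]))
# ray intersection with z=.1885 for shank
for u in(269,273.5,278.5):
    r=k['R'].T@np.array([(u-k['cx'])/k['fx'],(295-k['cy'])/k['fy'],1]);X=C+r*(.187-C[2])/r[2];print(u,X@t-.6355,X@n+.0372)
E
```

```text
(270, 295) t -0.02451802801191738 n 0.004775584738225952 z 0.18834655936568
(273, 295) t -0.02231432220980223 n 0.004849458377283143 z 0.1884587368899929
(276, 295) t -0.020113055662006607 n 0.004902255321927354 z 0.18853175906142233
(258, 318) t -0.032042094694393564 n 0.002193244361621993 z 0.21474030449718393
(347, 318) t 0.026790709676073776 n 0.0022271514988654872 z 0.21413930901148345
(150, 305) t -0.06692953666676527 n 0.06185181100959527 z 0.3024776650194829
(165, 305) t -0.0653069546872248 n 0.05561559847740129 z 0.2915927514939483
(180, 305) t -0.09008736799714745 n -0.00150608280172191 z 0.19233800628481237
(195, 305) t -0.07916575990833186 n -0.0015268461646040163 z 0.1921785319908277
(210, 305) t -0.06835155298908668 n -0.0018537541662254423 z 0.19148681332082818
(225, 305) t -0.053934860748264035 n 0.010313629013042575 z 0.2125257202109411
(240, 305) t -0.04399797707720199 n 0.010359638887583403 z 0.21249371480291457
(255, 305) t -0.03408666995480614 n 0.010232223720133708 z 0.2121598051087419
(270, 305) t -0.02414329789206171 n 0.010412134705199944 z 0.2123610490490323
[... 302 characters left out ...]
4002156338234
(345, 305) t 0.025372230800346562 n 0.010731379796783735 z 0.21235835208676565
(360, 305) t 0.03522793423322579 n 0.010836875071727384 z 0.21243091639384915
(375, 305) t 0.045483214834531105 n 0.010214280407587279 z 0.21123027363655336
(390, 305) t 0.02126732413513044 n 0.06225598636342394 z 0.3021862850196073
(405, 305) t 0.02626959301045928 n 0.06293081258620795 z 0.3033056985973225
300 173 372 -0.09726927869719315 0.052134380505037825 -0.0014479871927463792
328 159 242 -0.09645655412093534 -0.04215573594990063 -0.0017748332709425912
269 -0.025278021269132478 0.00404660151963375
273.5 -0.021953765201503495 0.004067016148911057
278.5 -0.018261214622001032 0.0040896925160845005
```

```bash
python3 - <<'E'
from h import *
p,R=target([.5199,.208,.235],-94.45);print(p,rel(p,R))
E
```

```text
[0.5199 0.208  0.2163] (array([-13.09,   0.13,   0.04]), array([  4.498,  33.169, -18.291]))
```

Emit:
apply_moves(
  commands=[
    [[0, 0, 0, -1, 3.2, -1.8, 1], [-2, 0, 0, -1, 6.5, -3.6, 1], [-4, 0, 0, -1, 10, -5.4, 1], [-6, 0, 0, -1, 13.4, -7.3, 1], [-8, 0, 0, -1, 16.8, -9.2, 1], [-10, 0, 0, -1, 20, -11, 1], [-12, 0, 0, 0, 23.4, -12.8, 1], [-13.1, 0, 0, 1, 26.8, -14.6, 1], [-13.1, 0, 0, 2.5, 30, -16.4, 1], [-13.1, 0, 0, 4, 32.6, -17.8, 1]],
  ],
)

```text
t: 3.75
eef_pos: [0.5233, 0.2045, 0.2247]
tool_rot: [0.173, 1.563, 0.096]
force: [0.5, 0.0, -0.3]
width: 0.0875
```

Emit:
apply_moves(
  commands=[
    [[0, 0, 0, 0, 0.2, -0.2, 1], [0, 0, 0, 0, 0.2, -0.2, 1], [0, 0, 0, 0, 0.2, -0.2, 1]],
  ],
)

```text
t: 4.0
eef_pos: [0.5229, 0.2063, 0.2271]
tool_rot: [0.173, 1.559, 0.096]
force: [1.0, -0.5, 0.2]
width: 0.0868
```

```bash
python3 - <<'E'
from h import *
p,R=target([.5199,.208,.1015],-94.45);print(p,rel(p,R))
k=get_calibration('wrist')
p,d=camera('wrist');cv2.imwrite('pics/w2.png',p[:,:,::-1]);np.save('pics/w2.npy',d)
P=pts(d,k)
r=(p[:,:,0].astype(int)>p[:,:,1]+60)&(P[...,2]>.125)&(P[...,2]<.145)&(abs(P[...,0]-.52)<.06)&(abs(P[...,1]-.19)<.06)
Q=P[r];print(r.sum(),Q.mean(0),Q.min(0),Q.max(0));v,u=np.where(r);print(u.min(),u.max(),v.min(),v.max())
a=Q-Q.mean(0);w=np.linalg.svd(a[:,:2],full_matrices=False)[2];print(np.degrees(np.arctan2(w[0,1],w[0,0])))
E
```

```text
[0.5199 0.208  0.0828] (array([ 0.03,  0.64, -0.11]), array([14.427,  0.122, -0.472]))
1066 [0.51685608 0.193346   0.13657002] [0.50812619 0.16824082 0.12536287] [0.52454966 0.21644214 0.1389269 ]
255 272 198 259
-94.20830766675583
```

View pics/w2.png

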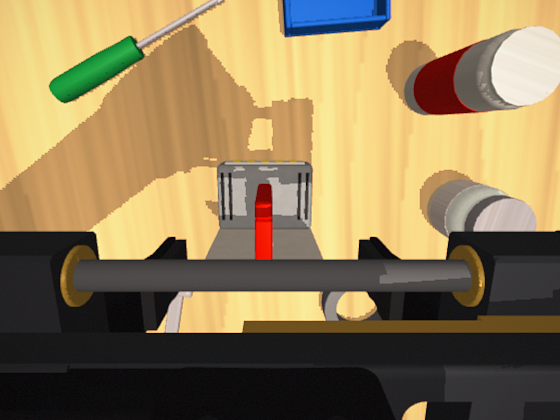

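Emit:
apply_moves(
  commands=[
    [[0, 0.6, 0, 2, 0.1, -0.6, 1], [0, 0.6, 0, 5, 0.1, -0.6, 1], [0, 0.6, 0, 8, 0.1, -0.6, 1], [0, 0.6, 0, 11, 0.1, -0.6, 1], [0, 0.6, 0, 13, 0.1, -0.6, 1], [0, 0.6, 0, 14, 0.1, -0.6, 1], [0, 0.6, 0, 14.4, 0.1, -0.6, 1], [0, 0.6, 0, 14.4, 0.1, -0.6, 1]],
  ],
)

```text
t: 4.72
eef_pos: [0.5196, 0.206, 0.0831]
tool_rot: [1.135, 1.569, 1.055]
force: [-0.4, 0.4, -0.7]
width: 0.0868
```

```bash
python3 - <<'E'
from h import *
p,R=target([.5182,.208,.1015],-94.3);print(p,rel(p,R))
E
```

```text
[0.5182 0.208  0.0828] (array([-0.31,  0.04, -0.09]), array([ 0.029,  0.186, -0.154]))
```

Emit:
apply_moves(
  commands=[
    [[-0.3, 0, 0, 0, 0.2, -0.2, 1], [-0.3, 0, 0, 0, 0.2, -0.2, 1], [-0.3, 0, 0, 0, 0.2, -0.2, 0.4], [-0.3, 0, 0, 0, 0.2, -0.2, 0.0], [-0.3, 0, 0, 0, 0.2, -0.2, 0.0], [-0.3, 0, 0, 0, 0.2, -0.2, 0.0], [-0.3, 0, 0, 0, 0.2, -0.2, 0.0], [-0.3, 0, 0, 0, 0.2, -0.2, 0.0], [-0.3, 0, 0, 0, 0.2, -0.2, 0.0], [-0.3, 0, 0, 0, 0.2, -0.2, 0.0]],
  ],
  newtons=20,
)

```text
t: 5.55
eef_pos: [0.5177, 0.2082, 0.083]
tool_rot: [1.212, 1.569, 1.136]
force: [1.0, -0.2, -0.4]
width: 0.0417
```

Emit:
apply_moves(
  commands=[
    [[0, 0, 0, 0, 0, 0, 0], [0, 0, 0, 0, 0, 0, 0], [0, 0, 0, 0, 0, 0, 0], [0, 0, 0, 0, 0, 0, 0]],
  ],
  newtons=55,
)

```text
t: 5.88
eef_pos: [0.5177, 0.2082, 0.083]
tool_rot: [1.24, 1.569, 1.165]
force: [0.7, -0.3, -0.5]
width: 0.0153
```

```bash
python3 - <<'E'
from h import *
s=bot.get_state();print(s)
p,R=target([.5182,.208,.1015],-94.3);print(p,rel(p,R))
E
```

```text
{'t': 5.8833, 'qpos': array([ 0.14688074,  0.40347061, -0.73109938,  1.77034707,  0.30049977,
        1.08149141, -0.76241662]), 'qvel': array([-0.00020216,  0.00065321, -0.00040655, -0.00043939, -0.0155557 ,
        0.01404249, -0.00253665]), 'tau': array([-1.66752769e-03, -5.33050346e+01, -9.51861978e+00, -3.37759030e+01,
       -5.83579007e-02, -3.32564337e-02,  3.90440182e-04]), 'eef_pos': array([0.51768908, 0.20816397, 0.08302505]), 'tool_rot': array([1.24016529, 1.56923597, 1.16488616]), 'force': array([ 0.71846922, -0.27358403, -0.4909794 ]), 'torque': array([-0.05201948,  0.10505841, -0.01881724]), 'width': 0.01526058884710433}
[0.5182 0.208  0.0828] (array([-0.01,  0.03, -0.08]), array([ 0.023, -0.013,  0.052]))
```

Emit:
apply_moves(
  commands=[
    [[0, 0, 0, 0, 0, 0, 0], [0, 0, 0, 0, 0, 0, 0], [0, 0, 0, 0, 0, 0, 0], [0, 0, 0, -0.5, 0, 0, 0], [0, 0, 0, -2, 0, 0, 0], [0, 0, 0, -4, 0, 0, 0], [0, 0, 0, -6, 0, 0, 0], [0, 0, 0, -8, 0, 0, 0], [0, 0, 0, -10, 0, 0, 0], [0, 0, 0, -10, 0, 0, 0]],
  ],
  newtons=55,
)

```text
t: 6.72
eef_pos: [0.5191, 0.209, 0.187]
tool_rot: [0.561, 1.564, 0.486]
force: [0.9, 0.4, -2.5]
width: 0.0138
```

```bash
cat >> h.py <<'E'
nn=np.array([.3003,.9538,0]);tt=np.array([.9538,-.3003,0])
FACE=-.0379
def goal(t_off,gap,z,yaw=-107.47):
    """plate back face at gap off panel; t_off abs t; z of TCP"""
    p=tt*t_off+nn*(FACE+gap+.050);p[2]=z
    return p,target([0,0,0],yaw)[1]
def where():
    s=bot.get_state();e=s['eef_pos'];f=s['force']
    print('t',round(s['t'],2),'tt',(e@tt*1000).round(2),'gap',((e@nn-FACE-.05)*1000).round(2),'z',(e[2]*1000).round(2),'F n,t,z',(f@nn).round(2),(f@tt).round(2),f[2].round(2),'T',s['torque'].round(2),'w',round(s['width']*1000,2))
E
python3 - <<'E'
from h import *
where();print(rel(*goal(.6135,.06,.183)))
k=get_calibration('side');p,d=camera('side');cv2.imwrite('pics/s2.png',p[:,:,::-1])
E
```

```text
t 6.72 tt 432.4 gap 343.1 z 186.95 F n,t,z 0.69 0.75 -2.54 T [ 0.14 -0.21  0.01] w 13.83
(array([13.16,  0.29, -0.23]), array([  0.347, -31.692,  11.18 ]))
```

View pics/s2.png

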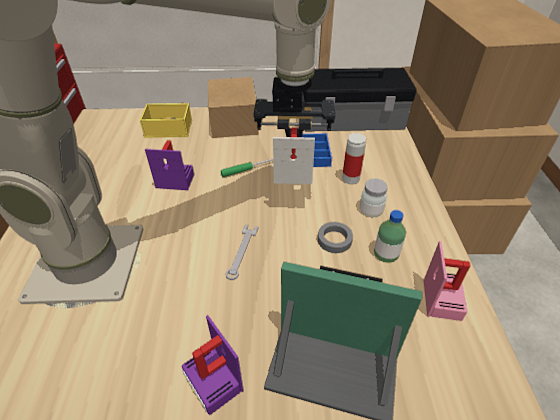

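Emit:
apply_moves(
  commands=[
    [[1, 0, 0, -1, -3, 1, 0], [3, 0, 0, -1, -6.2, 2.1, 0], [5, 0, 0, -1, -9.6, 3.3, 0], [7, 0, 0, -1, -13, 4.5, 0], [9, 0, 0, -1, -16.4, 5.7, 0], [11, 0, 0, -1, -19.8, 6.9, 0], [13, 0, 0, -1, -23, 8.1, 0], [13.2, 0, 0, -0.5, -26, 9.2, 0], [13.2, 0.3, -0.2, 0, -29, 10.2, 0], [13.2, 0.3, -0.2, 0.3, -31, 11, 0]],
  ],
)

```text
t: 7.6
eef_pos: [0.6039, -0.113, 0.1785]
tool_rot: [-2.616, 1.565, -2.925]
force: [-0.8, -1.2, -4.1]
width: 0.014
```

Emit:
apply_moves(
  commands=[
    [[0, 0, 0, 0, 0, 0, 0], [0, 0, 0, 0, 0, 0, 0], [0, 0, 0, 0, 0, 0, 0], [0, 0, 0, 0, 0, 0, 0]],
  ],
)

```text
t: 7.93
eef_pos: [0.6037, -0.1111, 0.178]
tool_rot: [-2.781, 1.565, -3.088]
force: [-0.7, -0.2, -3.5]
width: 0.0135
```

```bash
python3 - <<'E'
from h import *
where();print(rel(*goal(.6135,.03,.183)))
p,d=camera('scene');crop('pics/s3.png',p,100,90,300,260,4);np.save('pics/s3.npy',d);cv2.imwrite('pics/s3f.png',p[:,:,::-1])
k=get_calibration('wrist');p,d=camera('wrist');cv2.imwrite('pics/w3.png',p[:,:,::-1]);np.save('pics/w3.npy',d)
E
```

```text
t 7.93 tt 609.15 gap 63.18 z 178.01 F n,t,z -0.4 -0.6 -3.49 T [ 0.08 -0.08 -0.02] w 13.54
(array([-0.1 , -0.34,  0.13]), array([-0.494, -3.318,  0.432]))
```

View pics/s3.png

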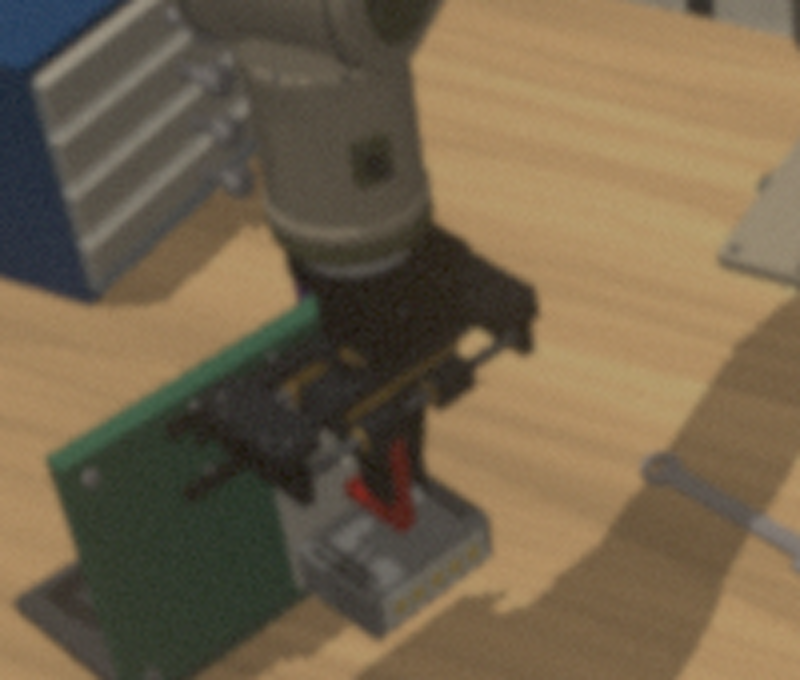

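View pics/w3.png

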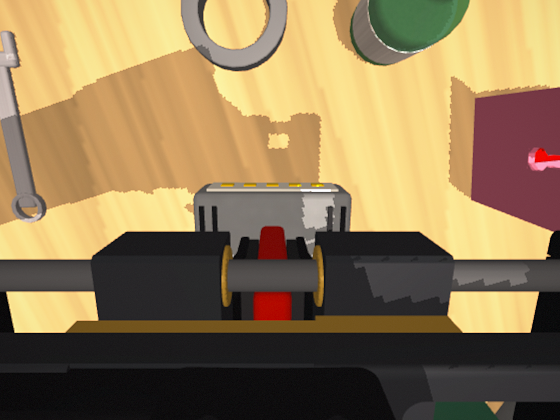

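Emit:
apply_moves(
  commands=[
    [[0, -0.3, 0.1, -0.4, 0, 0.4, 0], [0, -0.3, 0.1, -0.5, -0.5, 0.45, 0], [0, -0.3, 0.1, -0.5, -1.2, 0.45, 0], [0, -0.3, 0.1, -0.5, -2, 0.45, 0], [0, -0.3, 0.1, -0.5, -2.6, 0.45, 0], [0, -0.3, 0.1, -0.5, -3, 0.45, 0], [0, -0.3, 0.1, -0.5, -3.3, 0.45, 0], [0, -0.3, 0.1, -0.5, -3.3, 0.45, 0], [0, -0.3, 0.1, -0.5, -3.3, 0.45, 0]],
  ],
)

```text
t: 8.78
eef_pos: [0.5982, -0.1443, 0.1836]
tool_rot: [-1.038, 1.57, -1.345]
force: [0.9, 0.3, -3.0]
width: 0.0137
```

```bash
python3 - <<'E'
from h import *
where();print(rel(*goal(.6135,.022,.183)))
E
```

```text
t 8.78 tt 613.92 gap 29.95 z 183.64 F n,t,z 0.58 0.78 -3.03 T [ 0.08 -0.12 -0.04] w 13.71
(array([-0.12,  0.02,  0.04]), array([ 0.065, -0.795, -0.045]))
```

Emit:
apply_moves(
  commands=[
    [[-0.1, 0, 0, 0.05, -0.3, -0.05, 0], [-0.1, 0, 0, 0.05, -0.6, -0.05, 0], [-0.1, 0, 0, 0.05, -0.8, -0.05, 0], [-0.1, 0, 0, 0.05, -0.9, -0.05, 0], [-0.1, 0, 0, 0.05, -1.0, -0.05, 0], [-0.1, 0, 0, 0.05, -1.0, -0.05, 0]],
  ],
)

```text
t: 9.28
eef_pos: [0.5947, -0.1539, 0.1831]
tool_rot: [-1.176, 1.57, -1.481]
force: [-0.6, 0.4, -3.4]
width: 0.0134
```

```bash
python3 - <<'E'
from h import *
where();print(rel(*goal(.6135,.014,.183)))
E
```

```text
t 9.28 tt 613.39 gap 19.71 z 183.11 F n,t,z 0.23 -0.66 -3.39 T [ 0.06 -0.12 -0.04] w 13.43
(array([-0.03,  0.02,  0.04]), array([ 0.012, -0.571,  0.006]))
```

Emit:
apply_moves(
  commands=[
    [[0, 0, 0, 0, -0.1, 0, 0], [0, 0, 0, 0, -0.2, 0, 0], [0, 0, 0, 0, -0.3, 0, 0], [0, 0, 0, 0, -0.3, 0, 0]],
  ],
)

```text
t: 9.62
eef_pos: [0.5937, -0.157, 0.1831]
tool_rot: [-1.238, 1.57, -1.544]
force: [0.1, 0.6, -3.2]
width: 0.0133
```

```bash
python3 - <<'E'
from h import *
where()
E
```

```text
t 9.62 tt 613.42 gap 16.41 z 183.12 F n,t,z 0.61 -0.09 -3.2 T [ 0.05 -0.09  0.02] w 13.27
```

Emit:
apply_moves(
  commands=[
    [[0, 0, 0, 0, -0.1, 0, 0], [0, 0, 0, 0, -0.2, 0, 0], [0, 0, 0, 0, -0.3, 0, 0], [0, 0, 0, 0, -0.3, 0, 0]],
  ],
)

```text
t: 9.95
eef_pos: [0.5927, -0.1602, 0.1831]
tool_rot: [-1.324, 1.57, -1.63]
force: [0.5, 0.1, -4.6]
width: 0.0137
```

```bash
python3 - <<'E'
from h import *
where()
E
```

```text
t 9.95 tt 613.42 gap 13.04 z 183.09 F n,t,z 0.2 0.42 -4.56 T [ 0.01 -0.06  0.01] w 13.69
```

Emit:
apply_moves(
  commands=[
    [[0, 0, 0, 0, -0.1, 0, 0], [0, 0, 0, 0, -0.2, 0, 0], [0, 0, 0, 0, -0.25, 0, 0], [0, 0, 0, 0, -0.25, 0, 0]],
  ],
)

```text
t: 10.28
eef_pos: [0.5921, -0.1622, 0.1831]
tool_rot: [-0.949, 1.57, -1.255]
force: [0.6, 2.0, -3.6]
width: 0.0136
```

```bash
python3 - <<'E'
from h import *
where()
E
```

```text
t 10.28 tt 613.4 gap 11.02 z 183.13 F n,t,z 2.1 0.0 -3.63 T [ 0.56 -0.14  0.08] w 13.62
```

Emit:
apply_moves(
  commands=[
    [[0, 0, 0, 0, -0.1, 0, 0], [0, 0, 0, 0, -0.2, 0, 0], [0, 0, 0, 0, -0.2, 0, 0], [0, 0, 0, 0, -0.2, 0, 0]],
  ],
)

```text
t: 10.62
eef_pos: [0.5916, -0.1634, 0.1832]
tool_rot: [0.959, 1.57, 0.654]
force: [0.8, 5.0, -3.7]
width: 0.0139
```

```bash
python3 - <<'E'
from h import *
where()
E
```

```text
t 10.62 tt 613.33 gap 9.75 z 183.16 F n,t,z 4.98 -0.74 -3.72 T [ 1.21 -0.32  0.11] w 13.9
```

Emit:
apply_moves(
  commands=[
    [[0, 0, 0, 0, -0.1, 0, 0], [0, 0, 0, 0, -0.2, 0, 0], [0, 0, 0, 0, -0.3, 0, 0], [0, 0, 0, 0, -0.3, 0, 0]],
  ],
)

```text
t: 10.95
eef_pos: [0.591, -0.1652, 0.1832]
tool_rot: [1.345, 1.569, 1.041]
force: [1.9, 6.2, -3.2]
width: 0.0138
```

```bash
python3 - <<'E'
from h import *
where()
E
```

```text
t 10.95 tt 613.3 gap 7.76 z 183.22 F n,t,z 6.49 -0.07 -3.18 T [ 1.34 -0.42  0.12] w 13.76
```

Emit:
apply_moves(
  commands=[
    [[0, 0, 0, 0, -0.1, 0, 0], [0, 0, 0, 0, -0.2, 0, 0], [0, 0, 0, 0, -0.3, 0, 0], [0, 0, 0, 0, -0.3, 0, 0]],
  ],
)

```text
t: 11.28
eef_pos: [0.5905, -0.1667, 0.1833]
tool_rot: [1.403, 1.568, 1.1]
force: [2.0, 6.7, -3.3]
width: 0.014
```

```bash
python3 - <<'E'
from h import *
where();print(rel(*goal(.6134,.006,.183)))
E
```

```text
t 11.28 tt 613.29 gap 6.19 z 183.3 F n,t,z 7.04 -0.1 -3.34 T [ 1.54 -0.46  0.06] w 14.04
(array([ 0.13,  0.03, -0.18]), array([ 0.029, -0.02 ,  0.006]))
```

Emit:
apply_moves(
  commands=[
    [[0, 0, -0.2, 0, -0.15, 0, 0], [0, 0, -0.2, 0, -0.25, 0, 0], [0, 0, -0.2, 0.1, -0.25, 0, 0], [0, 0, -0.2, 0.2, -0.25, 0, 0], [0, 0, -0.2, 0.3, -0.25, 0, 0], [0, 0, -0.2, 0.4, -0.25, 0, 0], [0, 0, -0.2, 0.4, -0.25, 0, 0]],
  ],
)

```text
t: 11.87
eef_pos: [0.5908, -0.1675, 0.1799]
tool_rot: [0.609, 1.568, 0.308]
force: [3.2, 8.4, -1.5]
width: 0.0136
```

```bash
python3 - <<'E'
from h import *
where();print(rel(*goal(.6134,.006,.183)))
E
```

```text
t 11.87 tt 613.77 gap 5.54 z 179.95 F n,t,z 8.91 0.5 -1.49 T [ 1.57 -0.76 -0.01] w 13.59
(array([ 0.22,  0.12, -0.09]), array([-0.305,  0.046, -0.042]))
```

Emit:
apply_moves(
  commands=[
    [[0.2, 0, -0.1, 0, -0.15, 0, 0], [0.2, 0, -0.1, 0.1, -0.15, -0.04, 0], [0.2, 0, -0.1, 0.2, -0.15, -0.04, 0], [0.2, 0, -0.1, 0.3, -0.15, -0.04, 0], [0.2, 0, -0.1, 0.4, -0.15, -0.04, 0], [0.2, 0, -0.1, 0.5, -0.15, -0.04, 0], [0.2, 0, -0.1, 0.5, -0.15, -0.04, 0]],
  ],
)

```text
t: 12.45
eef_pos: [0.591, -0.1672, 0.1757]
tool_rot: [0.378, 1.567, 0.075]
force: [2.7, 6.6, -1.6]
width: 0.0135
```

```bash
python3 - <<'E'
from h import *
where();print(rel(*goal(.6134,.0055,.183)))
E
```

```text
t 12.45 tt 613.88 gap 5.85 z 175.69 F n,t,z 7.15 0.59 -1.58 T [ 1.47 -0.67  0.08] w 13.51
(array([ 0.11,  0.22, -0.09]), array([-0.731, -0.034, -0.051]))
```

Emit:
apply_moves(
  commands=[
    [[0.1, 0.2, -0.1, 0, -0.2, -0.04, 0], [0.1, 0.2, -0.1, 0.15, -0.2, -0.05, 0], [0.1, 0.2, -0.1, 0.3, -0.2, -0.05, 0], [0.1, 0.2, -0.1, 0.45, -0.2, -0.05, 0], [0.1, 0.2, -0.1, 0.6, -0.2, -0.05, 0], [0.1, 0.2, -0.1, 0.75, -0.2, -0.05, 0], [0.1, 0.2, -0.1, 0.9, -0.2, -0.05, 0], [0.1, 0.2, -0.1, 0.9, -0.2, -0.05, 0]],
  ],
)

```text
t: 13.12
eef_pos: [0.5909, -0.1674, 0.1673]
tool_rot: [0.702, 1.568, 0.399]
force: [2.5, 7.0, -3.3]
width: 0.0135
```

```bash
python3 - <<'E'
from h import *
where();print(rel(*goal(.6134,.0055,.159)))
E
```

```text
t 13.12 tt 613.83 gap 5.71 z 167.26 F n,t,z 7.43 0.24 -3.31 T [ 1.52 -0.67  0.03] w 13.48
(array([ 0.11,  0.1 , -0.09]), array([ 0.825, -0.022, -0.05 ]))
```

Emit:
apply_moves(
  commands=[
    [[0.1, 0.1, -0.1, 0.05, -0.15, -0.04, 0], [0.1, 0.1, -0.1, 0.2, -0.18, -0.04, 0], [0.1, 0.1, -0.1, 0.35, -0.18, -0.04, 0], [0.1, 0.1, -0.1, 0.5, -0.18, -0.04, 0], [0.1, 0.1, -0.1, 0.65, -0.18, -0.04, 0], [0.1, 0.1, -0.1, 0.65, -0.18, -0.04, 0]],
  ],
)

```text
t: 13.62
eef_pos: [0.5909, -0.1674, 0.1613]
tool_rot: [0.808, 1.569, 0.504]
force: [2.4, 7.8, -2.1]
width: 0.0138
```

```bash
python3 - <<'E'
from h import *
where();print(rel(*goal(.6134,.0055,.159)))
E
```

```text
t 13.62 tt 613.84 gap 5.72 z 161.34 F n,t,z 8.19 -0.02 -2.11 T [ 1.52 -0.61  0.06] w 13.85
(array([ 0.11,  0.08, -0.09]), array([ 0.234, -0.023, -0.05 ]))
```

Now feel for the slot's end, 1 mm at a time.

Emit:
apply_moves(
  commands=[
    [[0.1, 0.1, -0.1, 0.05, -0.15, -0.03, 0], [0.1, 0.1, -0.1, 0.1, -0.15, -0.03, 0], [0.1, 0.1, -0.1, 0.15, -0.15, -0.03, 0], [0.1, 0.1, -0.1, 0.2, -0.15, -0.03, 0], [0.1, 0.1, -0.1, 0.2, -0.15, -0.03, 0]],
  ],
)

```text
t: 14.03
eef_pos: [0.591, -0.1671, 0.1601]
tool_rot: [0.904, 1.569, 0.601]
force: [1.5, 7.3, 0.1]
width: 0.0135
```

```bash
python3 - <<'E'
from h import *
where()
E
```

```text
t 14.03 tt 613.91 gap 6.01 z 160.13 F n,t,z 7.44 -0.74 0.06 T [ 1.54 -0.33  0.06] w 13.54
```

Emit:
apply_moves(
  commands=[
    [[0, 0, 0, 0.05, -0.12, 0, 0], [0, 0, 0, 0.1, -0.12, 0, 0], [0, 0, 0, 0.15, -0.12, 0, 0], [0, 0, 0, 0.15, -0.12, 0, 0]],
  ],
)

```text
t: 14.37
eef_pos: [0.5912, -0.1668, 0.1593]
tool_rot: [0.978, 1.568, 0.676]
force: [0.3, 7.7, 0.7]
width: 0.0138
```

```bash
python3 - <<'E'
from h import *
where()
E
```

```text
t 14.37 tt 613.98 gap 6.3 z 159.3 F n,t,z 7.45 -2.02 0.73 T [ 1.33 -0.07 -0.04] w 13.82
```

Emit:
apply_moves(
  commands=[
    [[0, 0, 0, 0.05, -0.12, -0.06, 0], [0, 0, 0, 0.1, -0.12, -0.06, 0], [0, 0, 0, 0.15, -0.12, -0.06, 0], [0, 0, 0, 0.2, -0.12, -0.06, 0], [0, 0, 0, 0.2, -0.12, -0.06, 0]],
  ],
)

```text
t: 14.78
eef_pos: [0.5912, -0.1667, 0.1586]
tool_rot: [0.766, 1.566, 0.466]
force: [-0.1, 7.4, 3.3]
width: 0.0139
```

```bash
python3 - <<'E'
from h import *
where();print(rel(*goal(.6134,.0055,.159)))
E
```

```text
t 14.78 tt 613.96 gap 6.48 z 158.59 F n,t,z 7.06 -2.33 3.33 T [ 1.07 -0.08 -0.04] w 13.9
(array([ 0.25,  0.21, -0.2 ]), array([-0.042, -0.098, -0.062]))
```

Emit:
apply_moves(
  commands=[
    [[0.2, 0.1, -0.2, 0.1, -0.12, -0.06, 0], [0.2, 0.1, -0.2, 0.2, -0.12, -0.1, 0], [0.2, 0.1, -0.2, 0.25, -0.12, -0.1, 0], [0.2, 0.1, -0.2, 0.25, -0.12, -0.1, 0]],
  ],
)

```text
t: 15.12
eef_pos: [0.5913, -0.1667, 0.1582]
tool_rot: [0.142, 1.565, -0.161]
force: [-0.1, 6.3, 7.3]
width: 0.0136
```

```bash
python3 - <<'E'
from h import *
where();print(rel(*goal(.6134,.0055,.159)))
p,d=camera('scene');crop('pics/s4.png',p,100,90,300,260,4)
E
```

```text
t 15.12 tt 614.03 gap 6.47 z 158.23 F n,t,z 5.95 -1.97 7.33 T [1.06 0.06 0.04] w 13.62
(array([ 0.11,  0.3 , -0.04]), array([-0.077, -0.097, -0.069]))
```

View pics/s4.png

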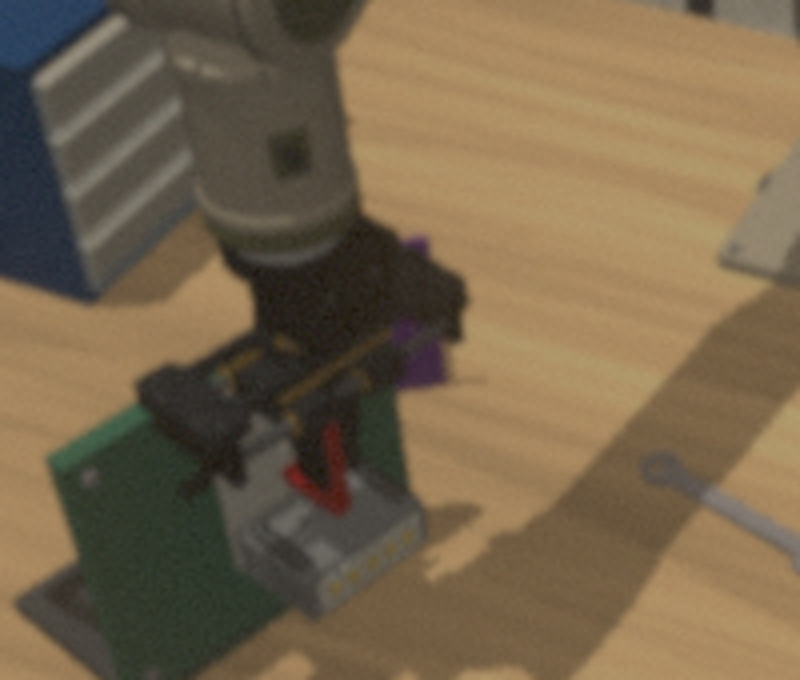

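Emit:
apply_moves(
  commands=[
    [[0, 0.1, 0, 0.1, 0, -0.04, 0], [0, 0.1, 0, 0.1, 0.05, -0.04, 0], [0, 0.1, 0, 0.1, 0.1, -0.04, 0], [0, 0.1, 0, 0.1, 0.15, -0.04, 0], [0, 0.1, 0, 0.1, 0.2, -0.04, 0], [0, 0.1, 0, 0.1, 0.2, -0.04, 0]],
  ],
)

```text
t: 15.67
eef_pos: [0.5918, -0.1653, 0.1583]
tool_rot: [-0.039, 1.566, -0.342]
force: [-2.9, 3.5, 6.6]
width: 0.014
```

```bash
python3 - <<'E'
from h import *
where();print(rel(*goal(.6134,.0055,.159)))
E
```

```text
t 15.67 tt 614.07 gap 7.98 z 158.3 F n,t,z 2.51 -3.83 6.58 T [0.33 0.51 0.05] w 13.96
(array([0.09, 0.28, 0.01]), array([-0.071, -0.248, -0.072]))
```

Emit:
apply_moves(
  commands=[
    [[0, 0, 0, 0.05, 0.05, -0.12, 0], [0, 0, 0, 0.05, 0.05, -0.15, 0], [0, 0, 0, 0.03, 0.08, -0.15, 0], [0, 0, 0, 0.03, 0.08, -0.15, 0]],
  ],
)

```text
t: 16.0
eef_pos: [0.5915, -0.1652, 0.1585]
tool_rot: [-0.101, 1.563, -0.405]
force: [5.4, -1.5, 0.9]
width: 0.0139
```

```bash
python3 - <<'E'
from h import *
where()
E
```

```text
t 16.0 tt 613.77 gap 8.01 z 158.49 F n,t,z 0.21 5.54 0.86 T [-0.08 -1.1   0.12] w 13.86
```

Emit:
apply_moves(
  commands=[
    [[0, 0, 0, 0.05, 0, 0.03, 0], [0, 0, 0, 0.05, 0, 0.03, 0], [0, 0, 0, 0.05, 0, 0.03, 0]],
  ],
)

```text
t: 16.25
eef_pos: [0.5917, -0.1653, 0.1583]
tool_rot: [-0.138, 1.563, -0.442]
force: [-0.5, 3.7, 5.4]
width: 0.0136
```

```bash
python3 - <<'E'
from h import *
where();print(rel(*goal(.6134,.0055,.159)))
E
```

```text
t 16.25 tt 613.99 gap 7.97 z 158.34 F n,t,z 3.4 -1.63 5.44 T [0.39 0.27 0.07] w 13.61
(array([0.04, 0.44, 0.06]), array([-0.067, -0.247, -0.064]))
```

Emit:
apply_moves(
  commands=[
    [[0, 0.4, 0, 0.05, 0, 0, 0], [0, 0.4, 0, 0.05, 0, 0, 0], [0, 0.4, 0, 0.05, 0, 0, 0], [0, 0.4, 0, 0.05, 0, 0, 0.25], [0, 0.4, 0, 0.05, 0, 0, 0.3], [0, 0.4, 0, 0.05, 0, 0, 0.4], [0, 0.4, 0, 0.05, 0, 0, 0.5], [0, 0.4, 0, 0, 0, 0, 0.5], [0, 0.4, 0, 0, 0, 0, 0.5]],
  ],
)

```text
t: 17.0
eef_pos: [0.5916, -0.1654, 0.1583]
tool_rot: [-1.197, 1.57, -1.501]
force: [-0.1, 0.4, 0.6]
width: 0.041
```

```bash
python3 - <<'E'
from h import *
where()
p,d=camera('scene');crop('pics/s5.png',p,100,90,300,260,4)
E
```

```text
t 17.0 tt 613.98 gap 7.81 z 158.26 F n,t,z 0.36 -0.26 0.6 T [-0.02 -0.05  0.04] w 41.01
```

View pics/s5.png

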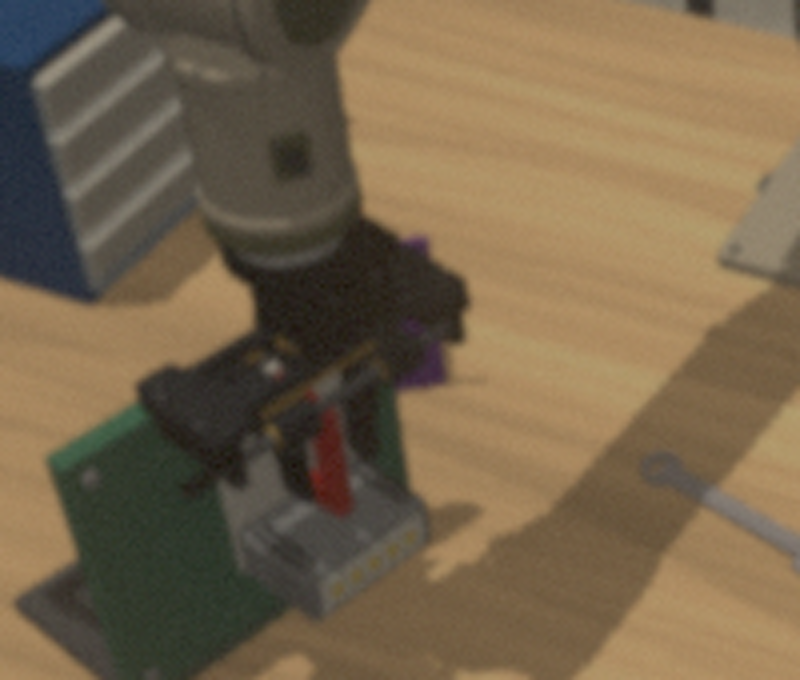

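Released and hanging. Withdraw straight up, then away from the panel.

Emit:
apply_moves(
  commands=[
    [[0, 0, 0, -0.5, 0, 0, 0.6], [0, 0, 0, -2, 0, 0, 0.6], [0, 0, 0, -4, 0, 0, 0.6], [0, 0, 0, -7, 0, 0, 0.6], [0, 0, 0, -10, 0, 0, 0.6], [0, 0, 0, -13, 0.5, 0, 0.6], [0, 0, 0, -16, 2, 0, 0.6], [0, 0, 0, -18, 5, 0, 0.6], [0, 0, 0, -18, 8, -3, 0.6], [0, 0, 0, -18, 11, -6, 0.6]],
  ],
)

```text
t: 17.88
eef_pos: [0.5686, -0.0422, 0.3391]
tool_rot: [0.29, 1.569, -0.015]
force: [0.4, 1.0, -0.2]
width: 0.0519
```

Emit:
apply_moves(
  commands=[
    [[0, 0, 0, 0, 3, -4, 0.6], [0, 0, 0, 0, 6, -7, 0.6], [0, 0, 0, 0, 9, -10, 0.6], [0, 0, 0, 0, 9, -10, 0.6], [0, 0, 0, 0, 9, -10, 0.6]],
  ],
)

```text
t: 18.3
eef_pos: [0.4987, 0.0778, 0.3403]
tool_rot: [0.164, 1.567, -0.134]
force: [-0.1, -0.5, 1.1]
width: 0.0524
```

```bash
python3 - <<'E'
from h import *
where()
p,d=camera('scene');crop('pics/s6.png',p,100,130,240,270,5);cv2.imwrite('pics/s6f.png',p[:,:,::-1])
k=get_calibration('scene');P=pts(d,k);q=p.astype(int)
# plate: greyish points in front
N=P@nn-FACE;T=P@tt-.6135
box=(abs(T)<.07)&(N>.003)&(N<.12)&(P[...,2]>.05)&(P[...,2]<.24)&(d>0)
red=box&(q[...,0]>q[...,1]+50)
print('red z',np.percentile(P[red][:,2],[1,99]),'T',np.percentile(T[red],[1,50,99]),'N',np.percentile(N[red],[1,99]))
pl=box&~red&(N<.02)&(q[...,0]>q[...,1]-8)
Q=P[pl];print('plate',pl.sum(),'T',np.percentile(T[pl],[.5,99.5]),'N',np.percentile(N[pl],[5,50,95]),'zmax',np.percentile(Q[:,2],[1,99.5]))
c=Q.mean(0);n=np.linalg.svd(Q-c,full_matrices=False)[2][2];print('normal',n)
p,d=camera('side');cv2.imwrite('pics/sd6.png',p[:,:,::-1])
E
```

```text
t 18.3 tt 452.27 gap 211.83 z 340.33 F n,t,z -0.54 0.11 1.11 T [-0.01 -0.08 -0.01] w 52.39
red z [0.13199166 0.21417301] T [-0.0195385   0.00285014  0.00855027] N [0.01548849 0.06933876]
plate 1110 T [-0.06355901  0.06902833] N [0.00705382 0.01456794 0.01776898] zmax [0.09184959 0.21720197]
normal [0.31314514 0.94941354 0.02353816]
```

View pics/s6.png

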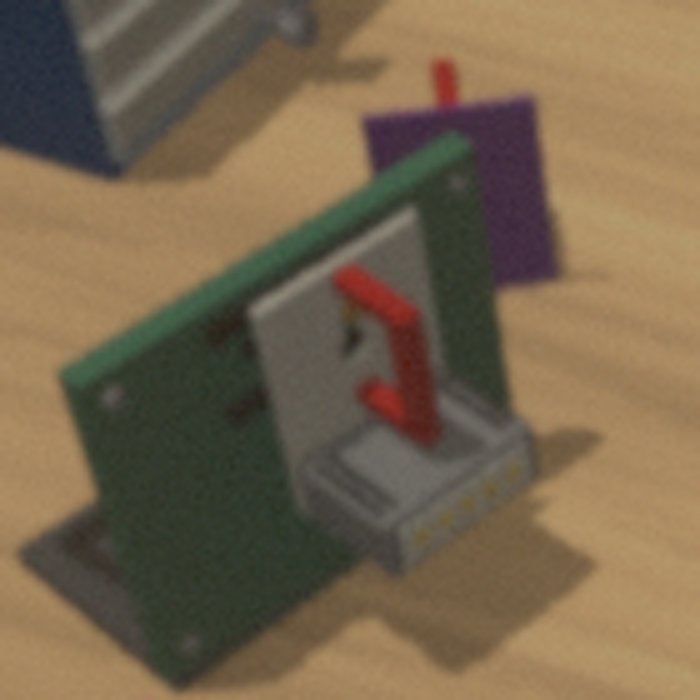

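View pics/s6f.png

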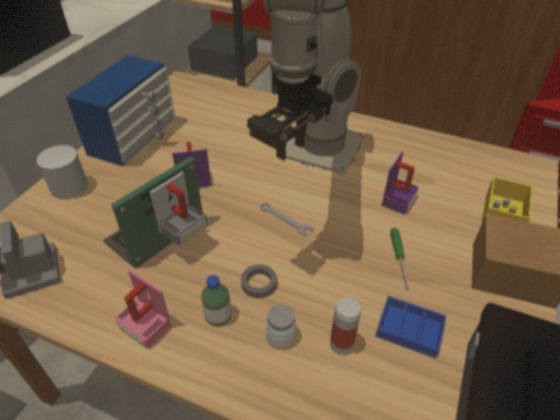

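```bash
python3 -c "
from rig import sign_off
print(sign_off())"
```

```text
the job is handed in; nothing more can be done
None
```

The white-plate work lamp is hanging on the green stand, locked behind the stud's head. I handed the job in at about 18 s of the 72 s allowed; no verdict was reported.

**What I did**
- **Finding the stud:** the scene and wrist cameras both put it about 22 mm to the -y side of the panel's middle. The wrist view of the pad pins made it about 19 mm from the rail's own middle.
- **Hanging:** I gripped the lamp by its red handle and the head went into the wide hole on the first try. I pressed the pad in about 5 mm, then slid the lamp down 24–25 mm until it stopped firmly. I eased off so the pad clamped the plate to the head, then let go and moved clear.
- **Forces:** pressing on the stand peaked at about 9 N in the readings, against the 30 N limit. The upward force at the stop was about 7 N.

**Last checks**
- After letting go, the wrist force was near zero and the arm was well clear.
- The scene picture shows the lamp upright, with its top edge parallel to the panel's, and the brass head at the top of the slot.
- The plate's top measured about 0.217 m, against 0.216 m expected when fully home.
- The other things on the bench look unmoved. That is from comparing pictures, not from measuring them.
- My height estimate at the stop was about 1 mm lower than the nominal 24 mm slide, probably grip slip or tool flex while pressing down.

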